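# Refit a hob knob on its D spindle and hold it pressed in

## Task

The right-hand knob of the table-top gas hob has come off and its valve spindle is sticky: while the spindle is still bare, press the nozzle cap of the cleaner canister beside it fully down for a moment and let it spring back, so that the spindle gets a shot of cleaner. Then pick up the loose black knob, turn it so that the flat in its bore matches the flat of the spindle, and slide it fully onto the spindle without forcing it. Push it right in against the valve's spring and keep pressing, as one does while lighting a burner: finish while still holding it pressed in, and leave the other things on the worktop where they are.

Things in the scene. Friction and masses are not known exactly. Their poses are not given: they have to be found in the camera images.
- hob: two-burner steel table-top gas hob, fixed: 280 (its x) by 440 (its y), flat deck 58 above the worktop, pan supports up to 92. Origin on the worktop under its centre, +x away from the robot. Its two controls are at the front of the deck, at hob x -98: y +130 (left: knob fitted, immovable) and y -130 (right: bare spindle)
- spindle_tip (a point): centre of the top end of the bare upright valve spindle, 24 above the deck, 82 above the worktop when not pressed. Steel D shaft, diameter 12, one flat along it 3 from the axis on its own -x side; the top 2 taper in by 1.3 all round. z up; +x (away from the flat) is where the fitted knob's pointer must point
- valve (a joint): how far the spindle is turned about its axis from the hob's +x, rad, anticlockwise from above positive; starts between -0.55 and 0.55. It is stiff (0.25 N m) and need not be turned
- spindle (a joint): how far the spindle is pushed down into the hob, m: 0 out, 0.005 fully in. Sprung: starts to give at about 3 N, fully in at about 7 N, then a hard stop
- knob: loose black control knob, about 60 g, upright on the worktop. Round skirt 44 (foot) to 38 (top) across, 18.5 high; on it a straight upright pointer bar 14 thick, to 40 high. Origin: centre of the underside, on the bore's axis; z up, +x along the bar to its pointer end, which has a white line on top. Fully on, this origin lies 16 below spindle_tip, its x along the spindle's x
- knob_grip (a point): point on the knob's axis in the middle of the bar's height, 30 above the underside; axes as the knob's. Grip the bar here across its 14 thickness (its y); the bar spans x -19 to +25. The bar's sides are upright from 18.5 to 40 above the underside
- knob_bore (a point): centre of the mouth of the knob's D bore, in the underside; axes as the knob's. The bore is 16 deep, diameter 13.4, its flat 3.7 from the axis on the -x side: 0.7 clearance all round, so the angle must fit within about 0.14 rad. Its end meets the spindle's end: the underside is then 8 above the deck, 3 when pressed fully in
- spray_can: aluminium cleaner canister with a rubber foot, 57 across, fixed; it stands right of the hob with its nozzle (own +y) aimed at the bare spindle. Origin under its centre on the worktop
- cap_top (a point): centre of the top of the canister's round grey nozzle cap (29 across, its nozzle sticks out to +y), 127 above the worktop when up; press straight down here
- spray_cap (a joint): how far the nozzle cap is pressed down, m: 0 up, 0.005 fully down. Sprung: starts to give at about 2 N, fully down at about 4.5 N, then a hard stop
- timer: white wind-up kitchen timer, a round drum 63 across and 55 high; loose bystander, its origin at the centre of its underside
- lime: lime, 57x46x45; loose bystander, origin under its centre
- pepper_mill: dark wooden pepper mill, 58 across and 150 high; loose bystander, origin at the centre of its underside
- spice_jar: spice jar with a red cap, 45 across and 106 high; loose bystander, origin at the centre of its underside
- mug: speckled cream mug, 86 across and 90 high, 121 over its handle; loose bystander, origin at its underside, in the middle of the 121
Not all that is in view belongs to the job. There is more than one size of the knob; the one meant has the size given above.

How it is judged (in metres and radians):
On the way, in this order (a step that is already met when the one before it is completed fails the run):
1. the nozzle cap is pressed down (at least 4 of 5 mm) while the knob is still off the spindle (value of joint spray_cap above 0.004 m and distance between knob and spindle_tip above 0.03 m), for 0.05 s.
2. the nozzle cap has sprung back up (value of joint spray_cap below 0.001 m), for 0.1 s.
3. the knob, fully on the spindle flat to flat, is held pressed in by the fingers for half a second (z of knob in the frame of spindle_tip below -0.0145 m and horizontal distance between knob and spindle_tip below 0.003 m and angle between the x axis of knob and the x axis of spindle_tip, either way round below 0.17 rad and angle between knob's own z axis and vertical below 0.1 rad and value of joint spindle above 0.0038 m and contact force between the fingers and knob above 1 N), for 0.5 s.
At the end, for the whole second after the job is handed in: the knob sits on the right-hand spindle (origin at least 14.5 mm below the spindle's tip, within 3 mm of its axis, aligned within 0.17 rad, tilted under 0.1 rad), the fingers press it so that the spindle is at least 3.8 of 5 mm in, the knob is still, and the nozzle cap is up (all of step 3 and value of joint spray_cap below 0.001 m and linear speed of knob below 0.02 m/s); the arm keeps its last pose, push and grip.
It fails at once if a bystander was shifted by more than 30 mm (distance of any of timer, lime, pepper_mill, spice_jar, mug from where it was at the start of the episode above 0.03 m).
It fails at once if the knob was forced against the spindle with more than 45 N (contact force between knob and hob above 45 N).
It also fails if it takes over 51 s, if anything falls off the work surface, if the arm or the gripper's body presses on something with over 40 N, if the wrist force passes 120 N, or if a joint passes its speed limit or range.

## Robot

A 6-joint arm with a two-finger parallel gripper is mounted at the origin on a cart in front of the work surface, level with it; the furniture and walls round the work are solid. World frame = base frame: x ahead of the robot, y to its left, z up, the work surface at z = 0. Lengths are in m, angles in degrees, forces in N, time in s.
With the tool pointing down it reaches from about 0.4 to 0.825 m from the base axis. Payload 7 kg.
Tool frame: the origin (TCP) lies midway between the tips of the shut fingers; the grasp point (between the pads) lies r.grip_depth behind it (r.grip_depth is the distance from the TCP to the grasp point, in m); z points along the fingers, y is the direction in which the jaws open and shut (so a half turn about z gives the same grasp; the last joint's range is limited). The gripper opens to 88 mm and grips with 3 to 60 N. Pads are 19 mm wide; open, the fingers measure 130 mm over their backs; the gripper's body (78 mm by 193 mm) begins 47 mm behind the grasp point.
Start: joints at [-57.978, 20.546, 0.682, 0, -70.136, -16.507], TCP at [0.181, -0.65, 0.227] pointing down, gripper open.
Joint ranges: [-176.03, 176.03], [-82.01, 121.73], [-58.28, 71.71], [-173.87, 95.51], [-174.79, -0.11], [-173.66, 173.66]. Speed limits (degrees/s): [136.94, 136.94, 172.46, 180, 180, 180].

## Interface

Orientations are given as [roll, pitch, yaw] about the fixed x, y, z axes, in that order (R = Rz(yaw) Ry(pitch) Rx(roll)).
In Python, from plant import r, imaging, close_job gives the robot as it stands.
- The arm moves only by the tool step_arm, never from a script. Its argument "commands" is a list of rows, each a list of 2 entries, a list of its own where there are three numbers: the shift along the tool's x, y, z in mm, then the turn about the tool's z in degrees. In form: [[[x, y, z], twist], ...]. A call has 1 to 20 rows; each row shifts and turns the commanded pose from where the row before left it, along the tool's axes as they then stand; what a row does not reach is not made up. A row lasts 1/8 s, in which the tool goes at most 62.5 mm and 10.7 degrees, less where a joint would pass 70% of its speed; a pose out of reach is approached as far as the arm can. A call with a gripper value outside its range is refused whole. "gripper" is the closure, from 0 (fully open) to 1 (shut), set as the call begins (left out, the last holds). The fingers move at their own pace and stop on an object; "grip_force" is the grip in N (left out, the last holds). Time passes only in rows, so rows that do not move let the fingers close. It gives the time, the measured TCP pose, the force and the opening at its end, in the units of the state.
- r.get_state(): the state, without advancing time (a new reading comes with each control period).
- imaging.capture(name): name is "scene" or "top" or "wrist"; returns a dict with "img" (400x640x3 uint8, red, green, blue), "z_map" (400x640 float32, m along the optical axis (not along the pixel's ray), 0 where there is no reading), "vfov" (degrees; the focal length in pixels is half the picture's height over the tangent of half this angle, whatever the lens; pixels are square), "cx", "cy" (the principal point, pixels), "extrinsics" (4x4, takes a point from camera to world coordinates); the wrist camera has in their place "T_tool_cam" (4x4, takes a point from camera to tool coordinates, whose origin is the TCP and whose axes are the flange's). Camera axes: x right, y down, z forward; pixel columns grow to the right and rows downward; lengths in m; the calibration is good to about 2 mm. A picture is of the moment at which its call begins: read the wrist's pose just before it.
- close_job(): hands the job in, once; it reports no verdict.
The state is a dict: "time_s": time; "joints": joint angles; "qd": joint speeds; "joint_torque": joint torques, N m; "tcp_pos": TCP position; "eef_rot": TCP orientation; "contact_force": force on the tool from outside, world axes, zero at the start; "moment": the same for the moment, N m; "gripper_width": finger opening in m.
Only numpy, scipy, OpenCV 4.12 (cv2) and the standard library are available. Lean on these libraries where they do the work, as an engineer would, in place of code of your own. Each camera call takes 0.05 s, during which the arm holds its last target.

## Working session

There is one attempt and no reset: what is moved stays moved. The work goes in short steps, Python scripts to look and compute and a tool call to move; the robot and the scene stay as the last step left them, time stands still between calls to the robot, and variables do not carry over. Pictures are saved under pics/ and viewed, and the job is handed in when it is done.

Besides the shell and the picture viewer there is one more tool, called after ">>>" as a command line: name --argument value ..., lists and objects as JSON in quotes. step_arm: Moves the arm, as the interface text tells. Its arguments: {"type":"object","properties":{"commands":{"type":"array","items":{"type":"array"}},"gripper":{"type":"number"},"grip_force":{"type":"number"}},"required":["commands"]}

```bash
ls; mkdir -p pics; python3 - <<'E'
from plant import r, imaging
import cv2,numpy as np
print(r.get_state(), r.grip_depth)
for n in ["scene","top","wrist"]:
    c=imaging.capture(n); cv2.imwrite(f"pics/{n}0.png",c["img"][:,:,::-1]); 
    np.savez(f"pics/{n}0.npz",**c)
    print(n,c["vfov"],c["cx"],c["cy"],c.get("extrinsics",c.get("T_tool_cam")))
E
```

```text
pics
{'time_s': 0.0, 'joints': array([-5.79786298e+01,  2.05916060e+01,  6.34271544e-01, -1.93723933e-02,
       -7.01348739e+01, -1.65075137e+01]), 'qd': array([ 0.00918489, -0.09160524,  0.0425742 , -0.05100488, -0.0569029 ,
        0.02096616]), 'joint_torque': array([-1.21117257e-03, -5.82717526e+01,  2.93045640e+01,  6.99696332e+00,
        6.82184284e-03, -1.43486518e-04]), 'tcp_pos': array([ 0.18039516, -0.64995245,  0.22562688]), 'eef_rot': array([ 1.79906417e+02, -8.74197652e-03, -1.64492734e+02]), 'contact_force': array([-0.57118503,  0.19005368, -0.39365124]), 'moment': array([-0.04046856,  0.01282764, -0.04469264]), 'gripper_width': 0.08773837826810017} 0.0188
scene 51.35654568202947 322.62163138794057 201.37775351447746 [[ 0.59409228 -0.62913842  0.50123768 -0.10332313]
 [-0.80430623 -0.45524654  0.38189275 -0.4082033 ]
 [-0.01207668 -0.63002812 -0.77647841  1.00606771]
 [ 0.          0.          0.          1.        ]]
top 55.98264958219457 320.86313736331596 199.6001841602975 [[-0.0702064  -0.97390409  0.21582836  0.27507359]
 [-0.99753139  0.06886398 -0.01374321  0.05436055]
 [-0.00147823 -0.21626043 -0.97633459  1.1641019 ]
 [ 0.          0.          0.          1.        ]]
wrist 61.25183957238518 320.16305862084835 199.88580405441454 [[-5.82705479e-04 -9.68203250e-01 -2.50164201e-01  6.58577147e-02]
 [ 9.99999784e-01 -4.88098789e-04 -4.40216941e-04  1.34573925e-03]
 [ 3.04114629e-04 -2.50164403e-01  9.68203325e-01 -1.58368203e-01]
 [ 0.00000000e+00  0.00000000e+00  0.00000000e+00  1.00000000e+00]]
```

View pics/scene0.png

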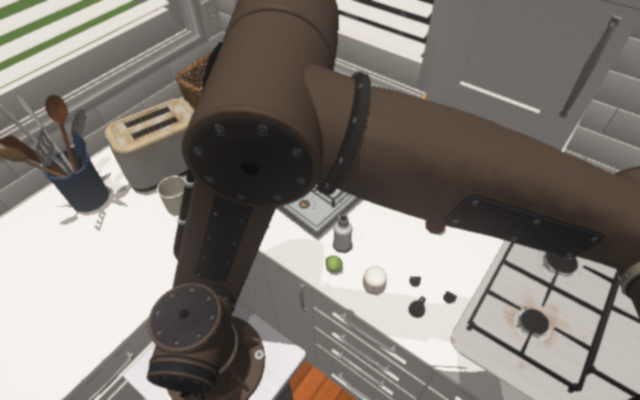

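View pics/top0.png

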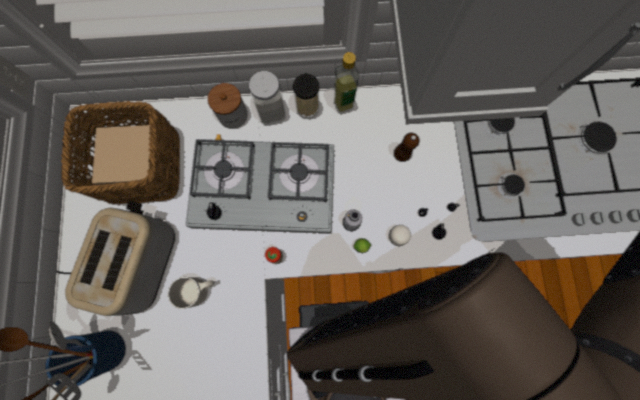

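View pics/wrist0.png

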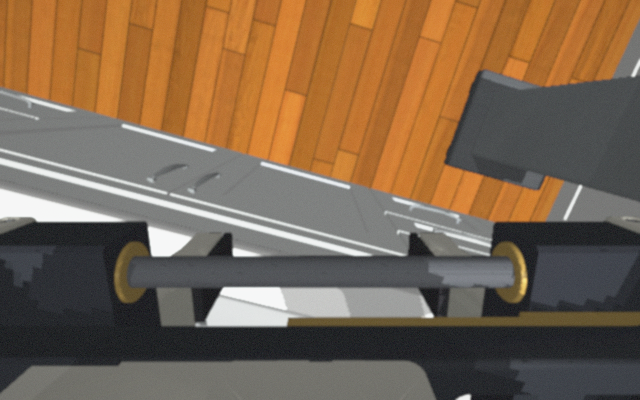

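Scene and top show the hob, with the bare spindle at top (302,216), the fitted knob at (214,211) and the can at (351,219). The lime is at (362,245) and the timer at (400,235). Three black knob candidates lie at top (423,212), (452,206) and (439,231). I'll look closer at those.

```bash
cat > h.py <<'E'
import numpy as np, cv2
def load(n):
    d=np.load(f"pics/{n}.npz"); return {k:d[k] for k in d.files}
def f_(c): return 200/np.tan(np.radians(float(c["vfov"]))/2)
def ray(c,u,v,E=None):
    E=c["extrinsics"] if E is None else E
    f=f_(c); d=np.array([(u-float(c["cx"]))/f,(v-float(c["cy"]))/f,1.]); return E[:3,3],E[:3,:3]@d
def onz(c,u,v,z,E=None):
    o,d=ray(c,u,v,E); return o+d*(z-o[2])/d[2]
def proj(c,p,E=None):
    E=c["extrinsics"] if E is None else E
    q=E[:3,:3].T@(np.asarray(p)-E[:3,3]); f=f_(c); return f*q[0]/q[2]+float(c["cx"]),f*q[1]/q[2]+float(c["cy"])
def cloud(c,E=None):
    E=c["extrinsics"] if E is None else E
    f=f_(c); v,u=np.mgrid[0:400,0:640]; z=c["z_map"].astype(float)
    P=np.stack([(u-float(c["cx"]))/f*z,(v-float(c["cy"]))/f*z,z],-1)
    return P@E[:3,:3].T+E[:3,3]
def wristE(c,st):
    from scipy.spatial.transform import Rotation as R
    T=np.eye(4);T[:3,:3]=R.from_euler("xyz",st["eef_rot"],degrees=True).as_matrix();T[:3,3]=st["tcp_pos"]
    return T@c["T_tool_cam"]
E
python3 - <<'E'
from h import *
c=load("top0"); im=c["img"][:,:,::-1]
a=cv2.resize(im[170:260,390:480],(540,540),interpolation=cv2.INTER_CUBIC)
cv2.imwrite("pics/z1.png",a)
a=cv2.resize(im[190:260,270:410],(800,400),interpolation=cv2.INTER_CUBIC)
cv2.imwrite("pics/z2.png",a)
P=cloud(c)
for n,u,v in [("k1",423,212),("k2",452,206),("k3",439,231),("can",351,216),("sp",302,216),("timer",400,233),("lime",362,245),("mill",408,140),("jar",274,255),("mug",188,292)]:
    print(n,P[v,u].round(3), onz(c,u,v,0.03).round(3))
E
```

```text
k1 [ 0.465 -0.272  0.027] [ 0.465 -0.271  0.03 ]
k2 [ 0.478 -0.363  0.027] [ 0.477 -0.362  0.03 ]
k3 [ 0.403 -0.311  0.032] [ 0.403 -0.312  0.03 ]
can [ 0.451 -0.041  0.131] [ 0.468 -0.05   0.03 ]
sp [0.469 0.097 0.085] [0.479 0.1   0.03 ]
timer [ 0.403 -0.188  0.056] [ 0.406 -0.193  0.03 ]
lime [ 0.376 -0.073  0.045] [ 0.378 -0.075  0.03 ]
mill [ 0.66  -0.224  0.139] [ 0.701 -0.253  0.03 ]
jar [0.36  0.181 0.109] [0.366 0.19  0.03 ]
mug [0.277 0.454 0.006] [0.277 0.446 0.03 ]
```

View pics/z1.png

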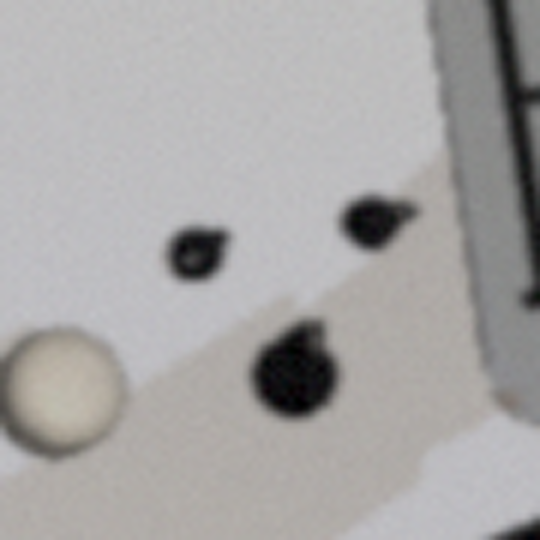

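View pics/z2.png

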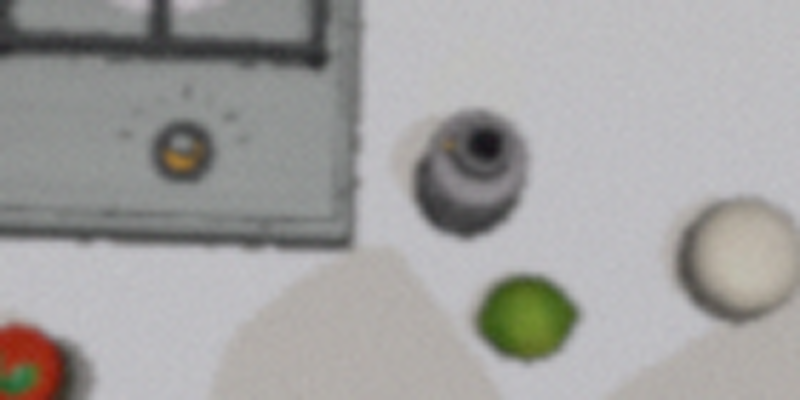

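k3 at top (439,231) is the candidate: about 14 px × 3.1 mm ≈ 43 mm across. k1 and k2 are only about 28 mm, so they're decoys. Next I'll compute a move to check it from above with the wrist camera.

```bash
cat >> h.py <<'E'
def mv(st,target,yaw=None):
    """needed shift in current tool axes (mm) and twist"""
    from scipy.spatial.transform import Rotation as R
    Rm=R.from_euler("xyz",st["eef_rot"],degrees=True).as_matrix()
    d=Rm.T@(np.asarray(target)-st["tcp_pos"])*1000
    t=None if yaw is None else -((yaw-st["eef_rot"][2]+180)%360-180)
    return d.round(1),t
E
python3 - <<'E'
from h import *
from plant import r
s=r.get_state(); print(mv(s,[0.395,-0.31,0.19],163))
c=load("top0"); g=c["img"].max(2)
for n,(u,v) in dict(k1=(423,212),k2=(452,206),k3=(439,231)).items():
    m=np.zeros_like(g); m[v-14:v+14,u-14:u+14]=(g[v-14:v+14,u-14:u+14]<80)
    k,l,stt,ce=cv2.connectedComponentsWithStats(m); i=l[v,u]; print(n,stt[i],ce[i],onz(c,*ce[i],0.012))
E
```

```text
(array([-297.7,  270.2,   36.1]), np.float64(32.51151582827384))
k1 [419 209   8   7  50] [422.38 211.82] [ 0.46861353 -0.27429186  0.012     ]
k2 [448 203  11   8  59] [452.25423729 206.40677966] [ 0.47911494 -0.36949161  0.012     ]
k3 [432 224  14  15 149] [438.83892617 231.67114094] [ 0.40334956 -0.31680775  0.012     ]
```

>>> step_arm --commands '[[[-27, 24.5, 3], 0], [[-27, 24.5, 3], 0], [[-27, 24.5, 3], 0], [[-27, 24.5, 3], 0], [[-27, 24.5, 3], 0], [[-27, 24.5, 3], 0], [[-27, 24.5, 3], 0], [[-27, 24.5, 3], 0], [[-27, 24.5, 3], 0], [[-27, 24.5, 3], 0], [[-27, 24.5, 5], 0], [[0, 0, 0], 10.6], [[0, 0, 0], 10.6], [[0, 0, 0], 10.6], [[0, 0, 0], 0], [[0, 0, 0], 0]]'

```text
time_s: 2.15
tcp_pos: [0.3945, -0.3112, 0.1915]
eef_rot: [180.0, -0.0, 163.9]
contact_force: [-0.1, -0.6, 0.5]
gripper_width: 0.0876
```

```bash
cat > snap.py <<'E'
import sys
from plant import r, imaging
from h import *
def snap(name,cam="wrist"):
    s=r.get_state(); c=imaging.capture(cam)
    if cam=="wrist": c["extrinsics"]=wristE(c,s)
    np.savez(f"pics/{name}.npz",**c,tcp=s["tcp_pos"],rot=s["eef_rot"]); cv2.imwrite(f"pics/{name}.png",c["img"][:,:,::-1])
    print({k:np.round(s[k],4) for k in ["time_s","tcp_pos","eef_rot","joints","contact_force","gripper_width"]})
    return c,s
if __name__=="__main__": snap(*sys.argv[1:])
E
python3 snap.py w1
```

```text
{'time_s': np.float64(2.15), 'tcp_pos': array([ 0.3945, -0.3112,  0.1915]), 'eef_rot': array([ 1.799966e+02, -8.300000e-03,  1.639484e+02]), 'joints': array([-1.58351e+01,  5.79540e+00, -2.36320e+01, -4.00000e-03,
       -6.05809e+01, -9.02145e+01]), 'contact_force': array([-0.1102, -0.6447,  0.5111]), 'gripper_width': np.float64(0.0876)}
```

View pics/w1.png

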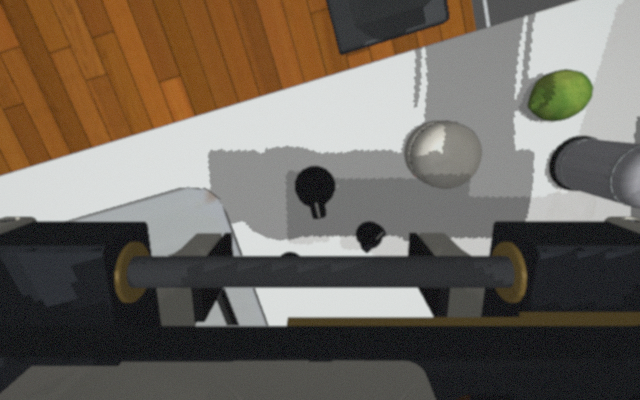

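```bash
python3 - <<'E'
from h import *
c=load("w1"); im=c["img"][:,:,::-1]
cv2.imwrite("pics/z3.png",cv2.convertScaleAbs(cv2.resize(im[150:260,270:400],(780,660)[:2],interpolation=cv2.INTER_CUBIC)[:600],alpha=1.5))
g=c["img"].max(2); P=cloud(c)
m=(g<60).astype(np.uint8); k,l,s,ce=cv2.connectedComponentsWithStats(m); i=l[185,312]; print(s[i],ce[i])
print(P[185,312],P[187,320], P[205,318])
w=P[(l==i)]; print(w[:,2].max(), np.percentile(w[:,2],[5,50,95]))
i=l[235,368]; w=P[l==i]; print('k1',s[i],np.percentile(w[:,2],[5,50,95]))
E
```

```text
[ 295  167   40   52 1338] [314.75112108 188.28325859]
[ 0.39194086 -0.31675984  0.03954311] [ 0.3960473  -0.31013427  0.03866571] [ 0.41218722 -0.31677253  0.03953059]
0.34987615879199396 [0.01124611 0.02093511 0.04084842]
k1 [356 222  29  29 543] [0.00538927 0.0176926  0.02797708]
```

View pics/z3.png

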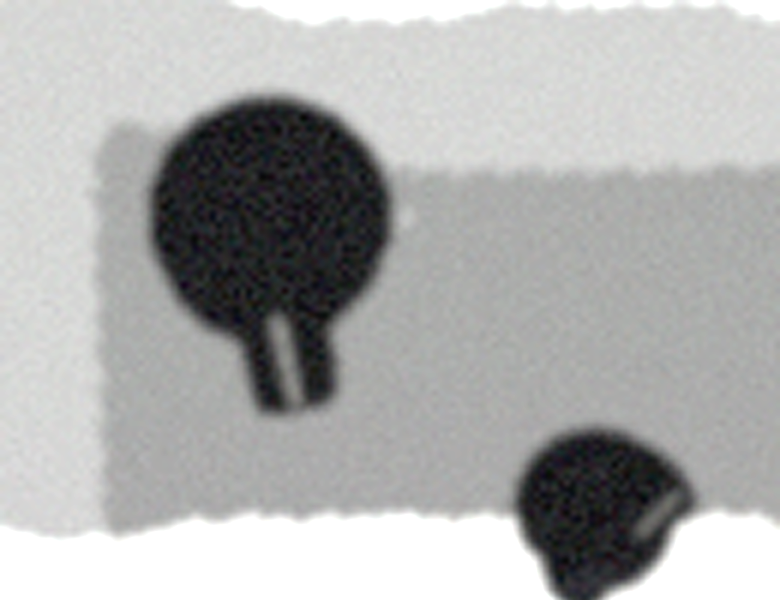

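k3 at wrist (315,187) is confirmed: top at z≈0.040, about 44 mm across, white line pointing away from the robot. k1's top is only at 0.028. Now I'll look at the spindle and can.

```bash
python3 - <<'E'
from h import *
from plant import r
s=r.get_state(); print(mv(s,[0.465,0.097,0.16],178))
c=load("w1"); a=onz(c,270+275/6,150+320/6,.04);b=onz(c,270+297/6,150+405/6,.04); print(a,b,np.degrees(np.arctan2(*(b-a)[1::-1])))
E
```

```text
(array([ 45.5, 411.8,  31.5]), np.float64(-14.094720776166298))
[ 0.40991757 -0.31825394  0.04      ] [ 0.42441726 -0.31881735  0.04      ] -2.2251846947380796
```

>>> step_arm --commands '[[[4.5, 41, 1], 0], [[4.5, 41, 1], 0], [[4.5, 41, 1], 0], [[4.5, 41, 1], 0], [[4.5, 41, 1], 0], [[4.5, 41, 1], 0], [[4.5, 41, 1], 0], [[4.5, 41, 6], 0], [[4.5, 41, 9], 0], [[4.5, 42, 9], 0], [[0, 0, 0], -7], [[0, 0, 0], -7], [[0, 0, 0], 0], [[0, 0, 0], 0]]'

```text
time_s: 3.95
tcp_pos: [0.4667, 0.0957, 0.1606]
eef_rot: [180.0, 0.0, 177.6]
contact_force: [-1.3, -1.1, 0.4]
gripper_width: 0.0878
```

```bash
python3 snap.py w2; python3 - <<'E'
from h import *
c=load("w2"); im=c["img"][:,:,::-1]
cv2.imwrite("pics/z4.png",cv2.resize(im[170:260,250:390],None,fx=5.7,fy=5.7,interpolation=cv2.INTER_CUBIC))
E
```

```text
{'time_s': np.float64(3.95), 'tcp_pos': array([0.4667, 0.0957, 0.1606]), 'eef_rot': array([1.799961e+02, 4.600000e-03, 1.776067e+02]), 'joints': array([ 3.53349e+01,  4.94790e+00, -2.90910e+01, -3.00000e-04,
       -5.59551e+01, -1.27728e+02]), 'contact_force': array([-1.2673, -1.1049,  0.4217]), 'gripper_width': np.float64(0.0878)}
```

View pics/w2.png

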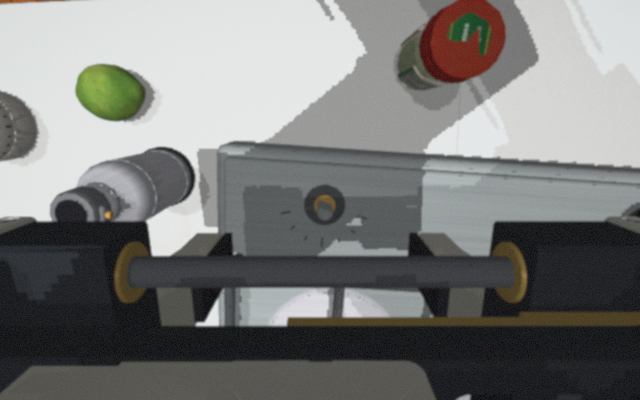

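View pics/z4.png

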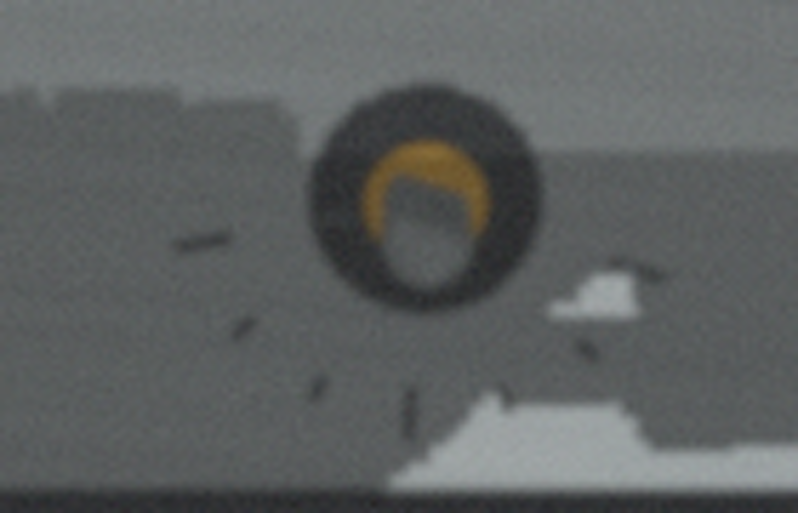

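>>> step_arm --commands '[[[0, 0, 15], 0], [[0, 0, 15], 0], [[0, 0, 15], 0], [[0, 0, 0], 0], [[0, 0, 0], 0]]'

```text
time_s: 4.62
tcp_pos: [0.4667, 0.0958, 0.1154]
eef_rot: [-180.0, -0.0, 177.7]
contact_force: [0.0, 0.1, 0.1]
gripper_width: 0.0876
```

```bash
python3 snap.py w3; python3 - <<'E'
from h import *
c=load("w3"); im=c["img"][:,:,::-1]
cv2.imwrite("pics/z5.png",cv2.convertScaleAbs(cv2.resize(im[180:260,270:380],None,fx=7,fy=7,interpolation=cv2.INTER_CUBIC),alpha=1.6))
E
```

```text
{'time_s': np.float64(4.625), 'tcp_pos': array([0.4667, 0.0958, 0.1154]), 'eef_rot': array([-1.799772e+02, -1.520000e-02,  1.777121e+02]), 'joints': array([ 3.534590e+01,  8.004600e+00, -3.249560e+01,  1.150000e-02,
       -4.952570e+01, -1.276412e+02]), 'contact_force': array([0.019 , 0.1492, 0.1059]), 'gripper_width': np.float64(0.0876)}
```

View pics/z5.png

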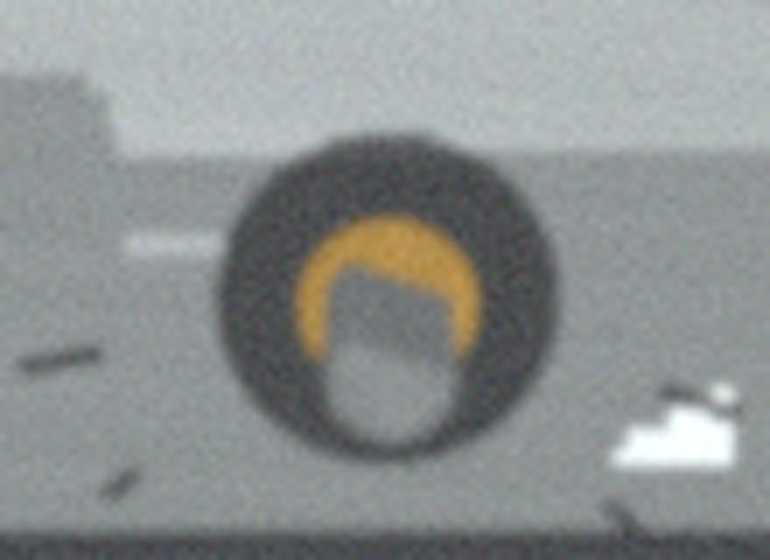

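```bash
cat > spin.py <<'E'
from h import *
import sys
c=load(sys.argv[1]); im=c["img"].astype(float); P=cloud(c)
u0,v0=[int(x) for x in sys.argv[2:4]]
hsv=cv2.cvtColor(cv2.GaussianBlur(c["img"],(3,3),0),cv2.COLOR_RGB2HSV)
gold=((hsv[:,:,1]>90)&(hsv[:,:,0]<30)).astype(np.uint8)
w=np.zeros_like(gold); w[v0-30:v0+30,u0-30:u0+30]=1; gold*=w
k,l,s,ce=cv2.connectedComponentsWithStats(gold); i=1+np.argmax(s[1:,4]); print("gold",s[i],ce[i])
print("goldz",np.percentile(P[l==i][:,2],[5,25,50,75,95]).round(4))
gz=np.median(P[l==i][:,2])
g=cv2.GaussianBlur(c["img"].max(2),(3,3),0)
dark=((g<75)&(gold==0)).astype(np.uint8)*w
k,l2,s2,ce2=cv2.connectedComponentsWithStats(dark); j=1+np.argmax(s2[1:,4]); print("dark",s2[j],ce2[j],np.percentile(P[l2==j][:,2],[5,50,95]).round(4))
print("axis px depth:",P[v0,u0], "grid z"); 
print((P[v0-16:v0+16:2,u0-12:u0+13:3,2]*1000).round(0).astype(int))
E
python3 spin.py w3 325 223
```

```text
gold [312 211  27  19 237] [325.07594937 218.05063291]
goldz [0.059  0.0598 0.0603 0.0607 0.0614]
dark [ 301  200   49   46 1163] [324.91659501 220.91917455] [0.0582 0.0594 0.0606]
axis px depth: [0.46828357 0.10034335 0.07041462] grid z
[[ 59  60  59  59  59  60  60  59  60]
 [ 60  60  60  60  59  60  60  59  59]
 [ 59  60  59  61  61  60  59  59  59]
 [ 59  60  61  60  62  60  60  59  60]
 [ 59  60 274  61  61  61  59  61  60]
 [ 59  59  61  60  61  61  61  60  59]
 [ 59  60  65  64  62  60  59  61  60]
 [ 60  60  69  68  66  64  63  61  61]
 [ 61  59  73  73  70  68  65  65  60]
 [ 59  60  77  76  75  73  69  69  61]
 [ 59  61  81 274  78  76  74  72  61]
 [ 59  74  80  81  81  79  78  77  59]
 [ 61  79  84  82  82  83  82  80  58]
 [ 59  81  82  82  82  83  83  81  60]
 [ 60  80  83  82  82  82  81  82  59]
 [ 60  60  84  83  83  82  82  81  60]]
```

```bash
cat > spin2.py <<'E'
from h import *
import sys
from scipy.optimize import least_squares
c=load(sys.argv[1]); P=cloud(c); u0,v0=[int(x) for x in sys.argv[2:4]]
hsv=cv2.cvtColor(cv2.GaussianBlur(c["img"],(3,3),0),cv2.COLOR_RGB2HSV)
w=np.zeros((400,640),np.uint8); w[v0-30:v0+30,u0-30:u0+30]=1
gold=((hsv[:,:,1]>90)&(hsv[:,:,0]<30)).astype(np.uint8)*w
def circ(pts):
    f=lambda p:np.hypot(pts[:,0]-p[0],pts[:,1]-p[1])-p[2]
    r=least_squares(f,[pts[:,0].mean(),pts[:,1].mean(),.012],loss="soft_l1",f_scale=.0004); return r.x,np.std(f(r.x))
def outer(mask,z):
    cs,_=cv2.findContours(mask,cv2.RETR_EXTERNAL,cv2.CHAIN_APPROX_NONE); k=max(cs,key=cv2.contourArea)[:,0,:]
    h=cv2.convexHull(k.reshape(-1,1,2))[:,0,:]
    return np.array([onz(c,u,v,z)[:2] for u,v in h])
o=outer(gold,.060); ctr=o.mean(0)
# drop hull chord along spindle: keep points, robust
print("gold circ",circ(o))
g=cv2.GaussianBlur(c["img"].max(2),(3,3),0)
dark=((g<80)|(gold>0)).astype(np.uint8)*w
dark=cv2.morphologyEx(dark,cv2.MORPH_OPEN,np.ones((3,3),np.uint8))
k,l,s,ce=cv2.connectedComponentsWithStats(dark); j=1+np.argmax(s[1:,4])
print("dark",s[j]); print("dark circ",circ(outer((l==j).astype(np.uint8),.0595)))
# gold / flat lower edge: for each column lowest gold px in upper arc
W=P[v0-25:v0+25,u0-25:u0+25].reshape(-1,3)
fl=W[(W[:,2]>.063)&(W[:,2]<.0785)]; cc=circ(o)[0][:2]
fl=fl[np.hypot(*(fl[:,:2]-cc).T)<.0062]
q=fl[:,:2]; 
for _ in range(4):
    m=q.mean(0); U=np.linalg.svd(q-m)[2]; d=(q-m)@U[1]; q=q[abs(d)<max(2*np.std(d),.0006)]
n=U[1]*(-1 if U[1][0]>0 else 1); print("flat n pts",len(q),"outward normal yaw",np.degrees(np.arctan2(n[1],n[0])),"spindle x yaw",np.degrees(np.arctan2(-n[1],-n[0])),"axis from flat",m-3e-3*n, "rms",np.std(d), "tan ext",np.ptp((q-m)@U[0]))
t=W[(W[:,2]>.0805)&(W[:,2]<.086)]; print("top",len(t),t.mean(0), "flat dist gold->",(cc-m)@-n)
E
python3 spin2.py w3 325 223; python3 spin2.py w2 325 205
python3 - <<'E'
import sys; sys.path.insert(0,'.')
import os; os.chdir('.')
from h import *
c=load("w2"); im=c["img"][:,:,::-1]
cv2.imwrite("pics/z6.png",cv2.resize(im[130:240,30:210],None,fx=4.4,fy=4.4,interpolation=cv2.INTER_CUBIC))
E
```

```text
gold circ (array([0.471577  , 0.10029945, 0.00856737]), np.float64(0.0001937431187305127))
dark [ 301  200   49   47 1613]
dark circ (array([0.47186814, 0.10028522, 0.0165682 ]), np.float64(0.00013185540798697244))
flat n pts 122 outward normal yaw 158.94426908952488 spindle x yaw -21.055730910475138 axis from flat [0.4715263  0.10025583] rms 0.00019028817018521633 tan ext 0.010494215879098608
top 215 [0.4720841  0.10021776 0.08190899] flat dist gold-> 0.003031648924194335
gold circ (array([0.47176214, 0.10028237, 0.00868738]), np.float64(0.00010929269387011597))
dark [ 304  185   42   41 1132]
dark circ (array([0.47217575, 0.1002786 , 0.01641637]), np.float64(0.00015749409688046686))
flat n pts 74 outward normal yaw 159.84856252470186 spindle x yaw -20.151437475298124 axis from flat [0.47150185 0.10029892] rms 0.00021262173249680876 tan ext 0.010618738486770989
top 142 [0.47212381 0.10016522 0.08190611] flat dist gold-> 0.0032500557019261127
```

View pics/z6.png

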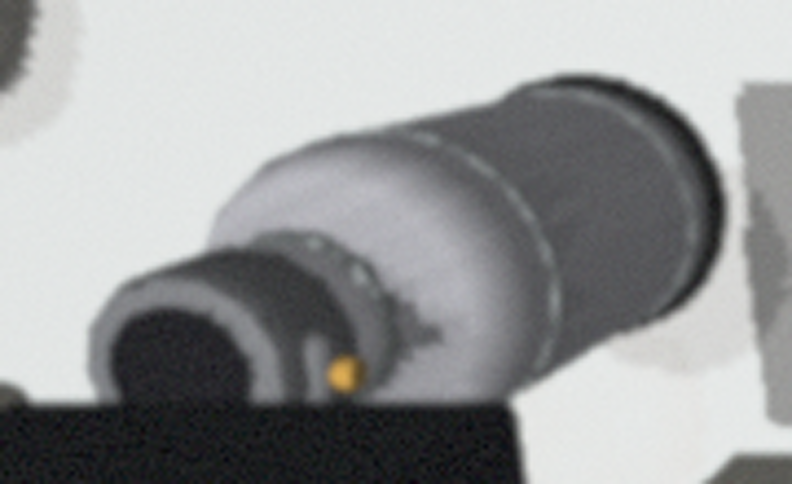

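Spindle axis fits agree at about (0.4717, 0.1003), with yaw about −20.6°. I'll measure again at the final insertion yaw so that any hand–eye offset cancels, then move over the can.

>>> step_arm --commands '[[[0, 0, 0], 9.15], [[0, 0, 0], 9.15], [[0, 0, 0], 0], [[0, 0, 0], 0], [[0, 0, 0], 0]]'

```text
time_s: 5.3
tcp_pos: [0.4667, 0.0959, 0.1157]
eef_rot: [180.0, 0.0, 159.5]
contact_force: [0.3, 0.2, -0.5]
gripper_width: 0.0877
```

```bash
python3 - <<'E'
from snap import *
for n in ("w4","w4b"):
    c,s=snap(n)
print(proj(c,[.4717,.1003,.07]))
print(mv(s,[0.452,-0.045,0.20]))
E
for n in w4 w4b; do python3 spin2.py $n 326 223;done
```

```text
{'time_s': np.float64(5.3), 'tcp_pos': array([0.4667, 0.0959, 0.1157]), 'eef_rot': array([1.799902e+02, 7.300000e-03, 1.595273e+02]), 'joints': array([ 3.534740e+01,  7.968000e+00, -3.249880e+01,  7.000000e-04,
       -4.952100e+01, -1.458205e+02]), 'contact_force': array([ 0.2874,  0.2484, -0.518 ]), 'gripper_width': np.float64(0.0877)}
{'time_s': np.float64(5.35), 'tcp_pos': array([0.4667, 0.0959, 0.1156]), 'eef_rot': array([1.799924e+02, 5.700000e-03, 1.595039e+02]), 'joints': array([ 3.534910e+01,  7.969300e+00, -3.250170e+01,  5.000000e-04,
       -4.951960e+01, -1.458456e+02]), 'contact_force': array([ 0.1056, -0.5492, -0.292 ]), 'gripper_width': np.float64(0.0876)}
(np.float64(326.75963261506075), np.float64(226.10875950030538))
(array([ -35.6, -137.1,  -84.4]), None)
gold circ (array([0.47166293, 0.10033855, 0.00862253]), np.float64(0.00010270757575820063))
dark [ 302  197   50   48 1521]
dark circ (array([0.47170357, 0.10036441, 0.01666176]), np.float64(0.00011863052979892502))
flat n pts 132 outward normal yaw 158.59530064824395 spindle x yaw -21.404699351756044 axis from flat [0.47163117 0.1004602 ] rms 0.00020430459440870112 tan ext 0.010469142836117924
top 224 [0.47215762 0.10042396 0.08185701] flat dist gold-> 0.00307396504518004
gold circ (array([0.4716116, 0.1003386, 0.0085852]), np.float64(9.488009529361497e-05))
dark [ 302  197   50   48 1523]
dark circ (array([0.47167271, 0.10037302, 0.01665961]), np.float64(0.00012012312602249757))
flat n pts 128 outward normal yaw 158.59215299910534 spindle x yaw -21.407847000894662 axis from flat [0.47160745 0.10038516] rms 0.0001977174626465859 tan ext 0.010472646726025808
top 220 [0.47218536 0.10029722 0.08195508] flat dist gold-> 0.003020853688000834
```

>>> step_arm --commands '[[[0, 0, -21], 0], [[0, 0, -21], 0], [[-6, -23, -21], 0], [[-6, -23, -21], 0], [[-6, -23, 0], 0], [[-6, -23, 0], 0], [[-6, -23, 0], 0], [[-6, -22, 0], 0], [[0, 0, 0], 0], [[0, 0, 0], 0]]' --gripper 1

```text
time_s: 6.65
tcp_pos: [0.4523, -0.0448, 0.1996]
eef_rot: [180.0, 0.0, 159.4]
contact_force: [0.1, -0.1, 0.9]
gripper_width: 0.0005
```

```bash
python3 - <<'E'
from snap import *
c,s=snap("w5")
u,v=proj(c,[.452,-.045,.127]);print(u,v)
u,v=int(u),int(v)
cv2.imwrite("pics/z7.png",cv2.resize(c["img"][150:270,u-70:u+70,::-1],None,fx=5,fy=5,interpolation=cv2.INTER_CUBIC))
P=cloud(c)
W=P[150:270,u-70:u+70].reshape(-1,3); t=W[(W[:,2]>.123)&(W[:,2]<.132)&(np.hypot(W[:,0]-.452,W[:,1]+.045)<.03)]
print(len(t),t.mean(0),np.ptp(t,0), (t.max(0)+t.min(0))/2)
E
```

```text
{'time_s': np.float64(6.65), 'tcp_pos': array([ 0.4523, -0.0448,  0.1996]), 'eef_rot': array([1.799902e+02, 6.000000e-03, 1.594106e+02]), 'joints': array([ 1.929500e+01,  5.175000e-01, -2.819710e+01, -4.200000e-03,
       -6.127450e+01, -1.298825e+02]), 'contact_force': array([ 0.076 , -0.1395,  0.9124]), 'gripper_width': np.float64(0.0005)}
317.4338696331949 209.29698439176485
1110 [ 0.45125012 -0.04870812  0.12704802] [0.0281342  0.0299739  0.00637297] [ 0.4520482  -0.04902539  0.12619748]
```

View pics/z7.png

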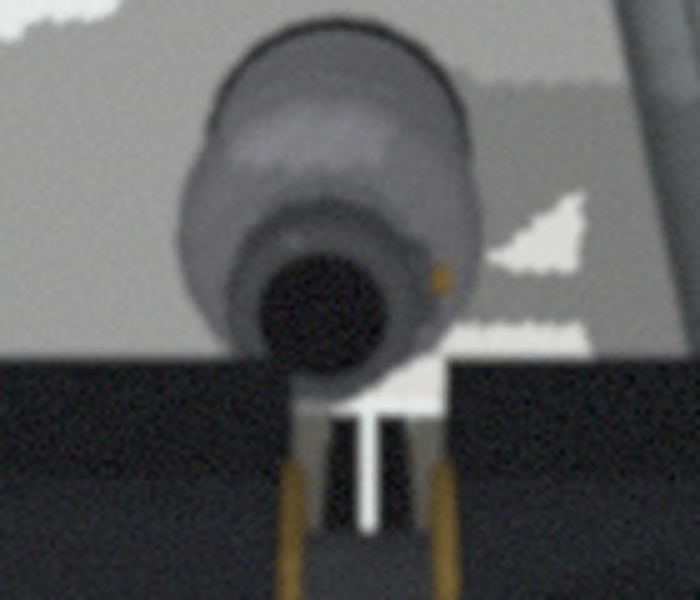

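```bash
python3 - <<'E'
from h import *
from plant import r
c=load("w5");P=cloud(c)
u0=317-70;v=150+315//5;u=u0+323//5
print(P[v,u],[(P[v,u+d,2]*1000).round(1) for d in range(-24,26,4)],[(P[v+d,u,2]*1000).round(1) for d in range(-24,20,4)])
s=r.get_state();print(mv(s,[.4517,-.0487,.130]))
E
```

```text
[ 0.45261824 -0.05010458  0.12823639] [np.float64(0.5), np.float64(93.5), np.float64(126.6), np.float64(127.4), np.float64(127.2), np.float64(127.7), np.float64(128.2), np.float64(127.8), np.float64(127.2), np.float64(128.3), np.float64(126.8), np.float64(121.8), np.float64(92.8)] [np.float64(114.9), np.float64(125.5), np.float64(127.7), np.float64(127.0), np.float64(127.0), np.float64(127.2), np.float64(128.2), np.float64(126.9), np.float64(126.6), np.float64(127.6), np.float64(127.6)]
(array([-0.8, -4.1, 69.6]), None)
```

>>> step_arm --commands '[[[-0.8, -4, 20], 0], [[0, 0, 20], 0], [[0, 0, 20], 0], [[0, 0, 7], 0], [[0, 0, 2], 0], [[0, 0, 2], 0], [[0, 0, 2], 0], [[0, 0, 1], 0], [[0, 0, 0], 0], [[0, 0, 0], 0]]'

```text
time_s: 7.95
tcp_pos: [0.452, -0.0489, 0.1259]
eef_rot: [180.0, 0.0, 159.4]
contact_force: [0.6, 1.1, 2.1]
gripper_width: 0.0005
```

>>> step_arm --commands '[[[0, 0, 1.5], 0], [[0, 0, 1.5], 0], [[0, 0, 1], 0], [[0, 0, 0], 0], [[0, 0, 0], 0]]'

```text
time_s: 8.57
tcp_pos: [0.452, -0.0489, 0.1222]
eef_rot: [180.0, 0.1, 159.4]
contact_force: [-1.2, 3.2, 9.9]
gripper_width: 0.0004
```

>>> step_arm --commands '[[[0, 0, -5], 0], [[0, 0, -15], 0], [[0, 0, -20], 0], [[0, 0, -20], -9.3], [[0, 0, 0], -9.3], [[0, 0, 0], 0]]' --gripper 0.2

```text
time_s: 9.32
tcp_pos: [0.4509, -0.0493, 0.1812]
eef_rot: [-180.0, -0.1, 177.9]
contact_force: [0.4, 0.5, 0.8]
gripper_width: 0.055
```

```bash
python3 - <<'E'
from h import *
from plant import r
c=load("w1"); g=cv2.GaussianBlur(c["img"].max(2),(3,3),0)
m=(g<70).astype(np.uint8); k,l,s,ce=cv2.connectedComponentsWithStats(m); i=l[185,312]
(u,v),rad=cv2.minEnclosingCircle(np.argwhere((l==i)&(np.arange(400)[:,None]<200))[:,::-1].astype(np.float32)); print(u,v,rad,onz(c,u,v,.0),onz(c,u,v,.0185))
s=r.get_state();print(s["tcp_pos"],s["eef_rot"],s["contact_force"],mv(s,[.394,-.318,.10]))
E
```

```text
314.5 185.625 20.041072845458984 [ 0.40110085 -0.31767404  0.        ] [ 0.39738832 -0.31627086  0.0185    ]
[ 0.45085621 -0.04927534  0.18120169] [-1.79992714e+02 -6.58748497e-02  1.77931544e+02] [0.43533421 0.46468204 0.83879634] (array([  47. , -270.6,   81.3]), None)
```

>>> step_arm --commands '[[[5, -34, 0], 0], [[6, -34, 0], 0], [[6, -34, 4], 0], [[6, -34, 11], 0], [[6, -34, 16], 0], [[6, -34, 16], 0], [[6, -34, 16], 0], [[6, -32, 16], 0], [[0, 0, 0], 0], [[0, 0, 0], 0], [[0, 0, 0], 0]]'

```text
time_s: 10.7
tcp_pos: [0.3955, -0.3168, 0.1029]
eef_rot: [-180.0, 0.0, 178.0]
contact_force: [-0.2, 1.4, 0.1]
gripper_width: 0.0702
```

```bash
cat > knob.py <<'E'
from h import *
import sys
from scipy.optimize import least_squares
def knob(c):
    P=cloud(c); g=cv2.GaussianBlur(c["img"].max(2),(3,3),0)
    m=((g<70)|((P[:,:,2]>.006)&(P[:,:,2]<.05))).astype(np.uint8)
    u,v=[int(x) for x in proj(c,[.399,-.317,.02])]
    W=(np.hypot(P[:,:,0]-.399,P[:,:,1]+.317)<.032)&(P[:,:,2]>.004)&(P[:,:,2]<.06)
    Q=P[W]
    sk=Q[(Q[:,2]>.0165)&(Q[:,2]<.0205)]
    bar=Q[Q[:,2]>.037]
    print("counts",len(Q),len(sk),len(bar),"z bar",np.median(bar[:,2]))
    # bar top min area rect
    q=bar[:,:2]; rc=cv2.minAreaRect((q*1e4).astype(np.float32)); print("bar rect",np.array(rc[0])/1e4,np.array(rc[1])/10,rc[2])
    mm=q.mean(0);U=np.linalg.svd(q-mm,full_matrices=False)[2];ax=U[0]*np.sign(U[0][0]); ny=np.array([-ax[1],ax[0]])
    a=(q-mm)@ax;b=(q-mm)@ny
    print("bar pca yaw",np.degrees(np.arctan2(ax[1],ax[0])),"ext",np.percentile(a,[1,99]),np.percentile(b,[1,99]),"mid",mm)
    # white line
    hi=(P[:,:,2]>.035)&W&(c["img"].min(2)>95)
    print("white n",hi.sum())
    if hi.sum()>8:
        w=P[hi][:,:2];wm=w.mean(0);V=np.linalg.svd(w-wm,full_matrices=False)[2][0];V*=np.sign(V[0]);print("white",wm,np.degrees(np.arctan2(V[1],V[0])))
if __name__=="__main__": knob(load(sys.argv[1]))
E
python3 - <<'E'
from snap import *
c,s=snap("w6"); u,v=[int(x) for x in proj(c,[.399,-.317,.03])];print(u,v)
cv2.imwrite("pics/z8.png",cv2.convertScaleAbs(cv2.resize(c["img"][v-55:v+45,u-65:u+65,::-1],None,fx=6,fy=6,interpolation=cv2.INTER_CUBIC),alpha=2))
E
python3 knob.py w6
```

```text
{'time_s': np.float64(10.7), 'tcp_pos': array([ 0.3955, -0.3168,  0.1029]), 'eef_rot': array([-1.799913e+02,  2.610000e-02,  1.779993e+02]), 'joints': array([-1.64476e+01,  1.16521e+01, -2.98227e+01,  2.50000e-03,
       -4.84978e+01, -7.55548e+01]), 'contact_force': array([-0.2477,  1.4245,  0.1194]), 'gripper_width': np.float64(0.0702)}
317 213
counts 2656 924 1170 z bar 0.03987619242713196
bar rect [ 0.40330891 -0.31761648] [13.85325012 43.5827179 ] 85.86727905273438
bar pca yaw -3.8078513651343 ext [-0.0203275  0.02135  ] [-0.00674586  0.00678167] mid [ 0.40249483 -0.31759358]
white n 19
white [ 0.41469166 -0.31868371] -3.9706250235730773
```

View pics/z8.png

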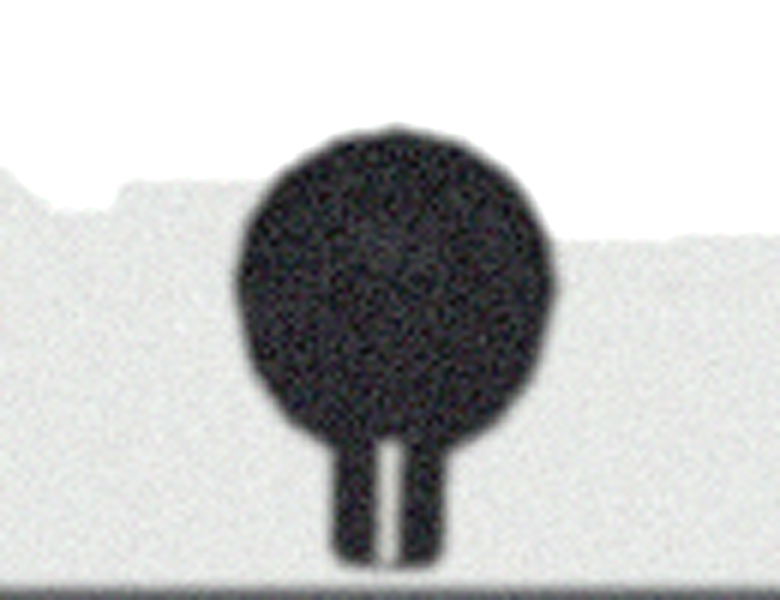

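```bash
cat > knob2.py <<'E'
from h import *
import sys
from scipy.optimize import least_squares
c=load(sys.argv[1]); g=cv2.GaussianBlur(c["img"].max(2),(3,3),0)
u,v=[int(x) for x in proj(c,[.400,-.317,.02])]
m=(g<110).astype(np.uint8); w=np.zeros_like(m); w[v-50:min(v+45,255),u-50:u+50]=1; m*=w
k,l,s,ce=cv2.connectedComponentsWithStats(m); i=l[v,u]; print(s[i])
cs,_=cv2.findContours((l==i).astype(np.uint8),cv2.RETR_EXTERNAL,cv2.CHAIN_APPROX_NONE); k=max(cs,key=len)[:,0,:]
for z in (0,.003,):
    p=np.array([onz(c,a,b,z)[:2] for a,b in k]); 
    p=p[p[:,0]<.41]
    f=lambda q:np.hypot(p[:,0]-q[0],p[:,1]-q[1])-q[2]
    r=least_squares(f,[.4,-.317,.022],loss="soft_l1",f_scale=.0003); print(z,r.x,np.std(f(r.x)))
P=cloud(c); W=(np.hypot(P[:,:,0]-.4,P[:,:,1]+.317)<.032)&(P[:,:,2]>.0165)&(P[:,:,2]<.0205)
q=P[W][:,:2]; h=cv2.convexHull((q*1e5).astype(np.float32).reshape(-1,1,2))[:,0]/1e5
f=lambda a:np.hypot(h[:,0]-a[0],h[:,1]-a[1])-a[2]
r=least_squares(f,[.4,-.317,.019],loss="soft_l1",f_scale=.0003); print("skirt top",r.x,np.std(f(r.x)))
E
python3 knob2.py w6
```

```text
[ 277  179   70   76 3040]
0 [ 0.4021318  -0.31787399  0.02240967] 0.0003139548209802423
0.003 [ 0.40126765 -0.3178181   0.02213193] 0.0003090185521674822
skirt top [ 0.40037186 -0.31742243  0.01897425] 0.00019065368198069204
```

Depth of the skirt top and bar agree on a knob axis of (0.4003, −0.3174) and yaw −3.9°. The outline fit read about 1–2 mm further in x, which is expected because its far edge is the skirt top rather than the foot. Going to grasp.

>>> step_arm --commands '[[[-4.8, -0.4, 12], 1.9], [[0, 0, 15], 0], [[0, 0, 15], 0], [[0, 0, 15], 0], [[0, 0, 13], 0], [[0, 0, 8], 0], [[0, 0, 4.2], 0], [[0, 0, 0], 0], [[0, 0, 0], 0]]'

```text
time_s: 11.88
tcp_pos: [0.4003, -0.318, 0.0208]
eef_rot: [-180.0, 0.0, 176.1]
contact_force: [-0.5, -1.1, -1.4]
gripper_width: 0.0701
```

```bash
python3 - <<'E'
from plant import r
from h import *
s=r.get_state(); print(s["tcp_pos"],s["eef_rot"],s["contact_force"]); print(mv(s,[.4003,-.3174,.0205],176.1))
E
```

```text
[ 0.40033491 -0.31796439  0.02077936] [-1.79987014e+02  4.41881141e-02  1.76118130e+02] [-0.46357103 -1.052668   -1.37700478]
(array([0.1, 0.6, 0.3]), np.float64(0.018130324247863427))
```

>>> step_arm --commands '[[[0, 0.6, 0], 0], [[0, 0, 0], 0], [[0, 0, 0], 0], [[0, 0, 0], 0], [[0, 0, 0], 0], [[0, 0, 0], 0]]' --gripper 1 --grip_force 30

```text
time_s: 12.62
tcp_pos: [0.4001, -0.3173, 0.0204]
eef_rot: [-180.0, 0.0, 176.1]
contact_force: [-0.3, -1.1, -0.2]
gripper_width: 0.0154
```

```bash
python3 snap.py w7
```

```text
{'time_s': np.float64(12.625), 'tcp_pos': array([ 0.4001, -0.3173,  0.0204]), 'eef_rot': array([-1.799984e+02,  1.000000e-04,  1.761184e+02]), 'joints': array([-1.63506e+01,  1.87908e+01, -3.41460e+01,  2.60000e-03,
       -3.70628e+01, -7.75331e+01]), 'contact_force': array([-0.334 , -1.1103, -0.2371]), 'gripper_width': np.float64(0.0154)}
```

View pics/w7.png

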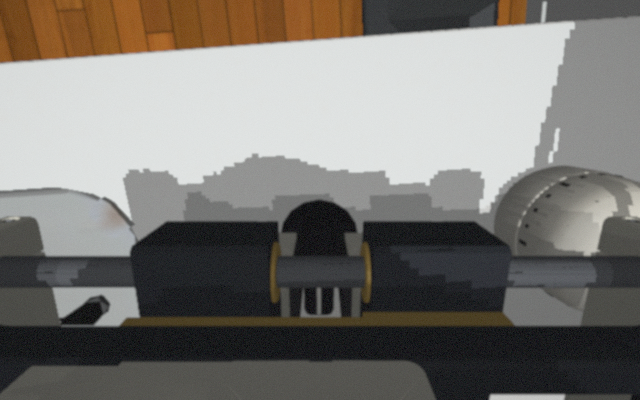

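>>> step_arm --commands '[[[0, 0, -10], 0], [[0, 0, -26], 0], [[0, 0, -26], 0], [[0, 0, -26], 0], [[0, 0, -26], 0], [[0, 0, -26], 0], [[-3, 28, 0], 0], [[-4, 38, 0], 0], [[-4, 38, 0], 0], [[-4, 38, 0], 0], [[-4, 38, 0], 0], [[-4, 38, 0], 0], [[-4, 38, 0], 0], [[-4, 38, 0], 0], [[-4, 38, 0], 0], [[-4, 38, 0], 8.6], [[-4, 40, 0], 8.7], [[0, 0, 0], 0], [[0, 0, 0], 0]]'

```text
time_s: 15.05
tcp_pos: [0.4762, 0.0873, 0.1605]
eef_rot: [-180.0, -0.0, 158.9]
contact_force: [-1.0, -0.5, -0.5]
gripper_width: 0.0137
```

```bash
python3 - <<'E'
from snap import *
c,s=snap("w8"); print(mv(s,[.47165,.10035,.16],158.8))
cv2.imwrite("pics/z9.png",cv2.convertScaleAbs(cv2.resize(c["img"][170:330,240:400,::-1],None,fx=3.7,fy=3.7,interpolation=cv2.INTER_CUBIC),alpha=2))
E
```

```text
{'time_s': np.float64(15.05), 'tcp_pos': array([0.4762, 0.0873, 0.1605]), 'eef_rot': array([-1.799882e+02, -1.730000e-02,  1.589090e+02]), 'joints': array([ 3.372300e+01,  5.725900e+00, -2.820690e+01, -8.800000e-03,
       -5.608680e+01, -1.448091e+02]), 'contact_force': array([-0.9723, -0.5168, -0.492 ]), 'gripper_width': np.float64(0.0137)}
(array([ 8.9, 10.5,  0.5]), np.float64(0.10900890836998656))
```

View pics/z9.png

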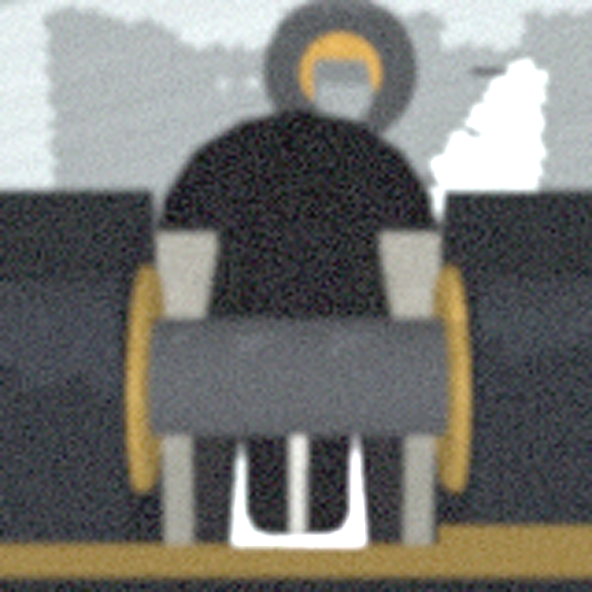

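```bash
cat > inhand.py <<'E'
from h import *
import sys
from scipy.optimize import least_squares
c=load(sys.argv[1]); P=cloud(c,c["T_tool_cam"]); 
g=cv2.GaussianBlur(c["img"].max(2),(3,3),0)
u,v=[int(x) for x in proj(c,[0.012,0,.002],c["T_tool_cam"])]
print(u,v,P[v,u])
R=P[195:235,275:365].reshape(-1,3)
sk=R[(np.hypot(R[:,0],R[:,1])<.03)&(R[:,2]<.008)&(R[:,2]>-.003)&(R[:,0]>.008)]
print("skirt top z",np.percentile(sk[:,2],[10,50,90]))
h=cv2.convexHull((sk[:,:2]*1e5).astype(np.float32).reshape(-1,1,2))[:,0]/1e5
h=h[np.hypot(h[:,0],h[:,1])>.0165]
for rr in (.019,):
    f=lambda a:np.hypot(h[:,0]-a[0],h[:,1]-a[1])-rr
    q=least_squares(f,[0,0],loss="soft_l1",f_scale=.0003); print("r19 centre tool",q.x,np.std(f(q.x)),len(h))
# same method on free knob w6
E
python3 inhand.py w8; python3 inhand.py w7; python3 spin2.py w8 332 190 2>&1 | head -8
```

```text
316 225 [ 0.01902987 -0.00013318 -0.01738457]
skirt top z [0.00022171 0.00232035 0.0066401 ]
r19 centre tool [0.0012284  0.00174515] 0.00016481445991193397 21
317 224 [ 0.01836091  0.00017068 -0.01551472]
skirt top z [8.39157517e-05 2.31285929e-03 6.78821398e-03]
r19 centre tool [0.00073954 0.00102135] 0.0007573586871340713 16
gold circ (array([0.47163594, 0.1003758 , 0.00854545]), np.float64(0.00010366418342439637))
dark [ 302  169   53   51 1824]
dark circ (array([0.47990028, 0.09658252, 0.02383282]), np.float64(0.0017581269715762715))
flat n pts 66 outward normal yaw 158.11226148013438 spindle x yaw -21.887738519865636 axis from flat [0.47166172 0.10058343] rms 0.00010600384323769485 tan ext 0.009918464634270744
top 138 [0.47195893 0.10047508 0.08189265] flat dist gold-> 0.003053481297741291
```

```bash
cat > inhand2.py <<'E'
from h import *
import sys
from scipy.optimize import least_squares
c=load(sys.argv[1]); th=int(sys.argv[2]); g=cv2.GaussianBlur(c["img"].max(2),(3,3),0)
pts=[]
for u in range(286,356):
    col=g[190:232,u]; 
    # go up from row 228 while dark
    v=226
    while v>190 and g[v,u]<th: v-=1
    if v<225:
        a,b=float(g[v,u]),float(g[v+1,u]); pts.append((u,v+(a-th)/(a-b+1e-9)))
pts=np.array(pts); print(len(pts),pts[::8].round(1).tolist())
p=np.array([onz(c,a,b,.0204,c["T_tool_cam"])[:2] for a,b in pts])
f=lambda a:np.hypot(p[:,0]-a[0],p[:,1]-a[1])-.022
q=least_squares(f,[0,0],loss="soft_l1",f_scale=.0003); print("centre tool",q.x,np.std(f(q.x)))
E
python3 inhand2.py w7 65; python3 inhand2.py w8 35;python3 inhand2.py w8 42
```

```text
70 [[286.0, 217.9], [294.0, 208.8], [302.0, 203.6], [310.0, 201.2], [318.0, 199.7], [326.0, 200.9], [334.0, 203.2], [342.0, 208.0], [350.0, 215.7]]
centre tool [-0.00207765  0.000669  ] 0.00016242284494450557
69 [[286.0, 222.1], [294.0, 210.7], [302.0, 205.7], [310.0, 202.6], [318.0, 199.8], [326.0, 201.4], [334.0, 203.2], [342.0, 207.9], [350.0, 215.4]]
centre tool [-0.00202988  0.00179246] 0.0004159260773092351
70 [[286.0, 221.3], [294.0, 210.2], [302.0, 205.2], [310.0, 202.1], [318.0, 198.6], [326.0, 200.9], [334.0, 202.7], [342.0, 207.0], [350.0, 214.7]]
centre tool [-0.00172763  0.00177912] 0.00047124332786843286
```

```bash
python3 - <<'E'
from h import *
for n in("w7","w8"):
    c=load(n); g=cv2.GaussianBlur(c["img"].max(2),(3,3),0)
    for v in (212,218): print(n,v,g[v,272:300].tolist(),g[v,340:368].tolist())
c=load("w8");d=load("w7")
o=np.hstack([cv2.convertScaleAbs(x["img"][190:260,270:370,::-1],alpha=3) for x in (d,c)])
cv2.imwrite("pics/z10.png",cv2.resize(o,None,fx=4,fy=4,interpolation=cv2.INTER_CUBIC))
E
```

```text
w7 212 [118, 119, 119, 118, 118, 118, 118, 117, 118, 119, 119, 119, 119, 118, 117, 115, 106, 89, 66, 45, 31, 27, 26, 24, 23, 24, 22, 21] [21, 23, 22, 22, 25, 29, 38, 55, 78, 99, 112, 118, 119, 119, 119, 119, 119, 120, 119, 119, 119, 119, 118, 117, 118, 119, 119, 118]
w7 218 [117, 117, 117, 118, 119, 120, 119, 119, 118, 118, 118, 115, 105, 87, 64, 42, 29, 24, 22, 22, 21, 20, 21, 23, 22, 22, 22, 22] [23, 24, 22, 21, 22, 23, 22, 21, 22, 26, 37, 55, 78, 99, 112, 118, 120, 119, 117, 117, 118, 118, 118, 119, 118, 118, 117, 117]
w8 212 [94, 95, 95, 94, 94, 94, 94, 94, 93, 94, 95, 95, 95, 96, 96, 95, 93, 87, 76, 60, 43, 28, 20, 21, 25, 25, 24, 25] [26, 25, 24, 24, 26, 25, 24, 29, 41, 58, 76, 87, 91, 92, 93, 97, 106, 119, 131, 140, 149, 157, 161, 163, 163, 164, 164, 164]
w8 218 [94, 93, 93, 94, 94, 95, 95, 95, 95, 95, 96, 95, 93, 87, 77, 60, 42, 29, 26, 27, 26, 24, 22, 22, 24, 25, 25, 25] [24, 25, 23, 21, 19, 20, 24, 24, 23, 23, 24, 28, 38, 53, 66, 75, 86, 107, 133, 153, 162, 164, 163, 163, 163, 164, 164, 163]
```

View pics/z10.png

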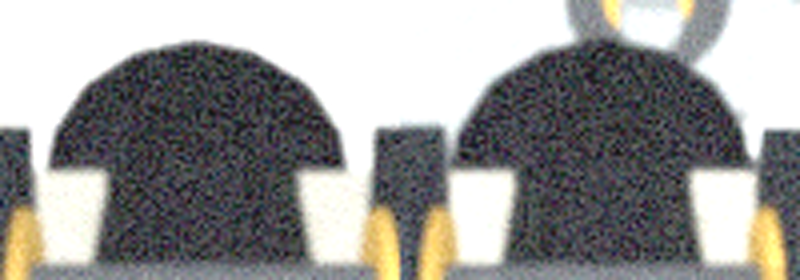

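```bash
python3 - <<'E'
from h import *
c=load("w6");P=cloud(c)
u,v=[int(x) for x in proj(c,[.3985,-.3174,.03])]
print("w6 col",u); print([(round(float(p[0])*1000,1),round(float(p[1])*1000,1),round(float(p[2])*1000,1)) for p in P[175:205,u]])
for n in("w7","w8"):
    c=load(n);P=cloud(c,c["T_tool_cam"])
    print(n,[tuple((p*1000).round(1).tolist()) for p in P[195:230,318]])
c=load("w7");g=c["img"].max(2);print(g[192:208,318])
E
```

```text
w6 col 317
[(376.6, -317.1, -0.1), (377.5, -317.1, -0.5), (378.1, -317.1, 0.7), (379.0, -317.2, 0.3), (379.3, -317.2, 2.5), (379.6, -317.1, 5.0), (379.9, -317.1, 7.7), (380.2, -317.1, 10.1), (380.5, -317.1, 12.3), (381.2, -317.1, 12.8), (381.2, -317.1, 16.2), (381.6, -317.1, 17.9), (381.7, -317.1, 20.7), (381.8, -317.0, 23.8), (381.6, -317.0, 27.8), (381.7, -317.0, 30.6), (381.5, -316.9, 34.5), (381.9, -316.9, 36.0), (382.2, -316.9, 37.7), (382.5, -316.9, 39.5), (383.2, -317.0, 39.2), (383.7, -317.0, 40.1), (384.3, -317.0, 40.6), (385.1, -317.0, 40.3), (385.8, -317.0, 40.2), (386.2, -317.1, 41.1), (387.1, -317.1, 40.3), (387.8, -317.1, 40.3), (388.7, -317.2, 39.6), (389.1, -317.2, 40.7)]
w7 [(23.0, 0.4, 19.9), (22.3, 0.4, 20.5), (21.7, 0.4, 20.8), (21.3, 0.4, 20.0), (20.8, 0.4, 19.8), (20.8, 0.4, 17.9), (20.7, 0.4, 15.9), (20.4, 0.4, 14.9), (20.1, 0.4, 14.0), (19.9, 0.4, 12.8), (20.1, 0.5, 10.1), (19.6, 0.5, 9.9), (19.2, 0.5, 9.4), (19.2, 0.5, 7.4), (19.4, 0.5, 5.0), (19.0, 0.5, 4.7), (18.4, 0.5, 4.7), (18.5, 0.5, 2.8), (18.2, 0.5, 2.2), (18.2, 0.5, 0.2), (18.2, 0.5, -1.4), (18.2, 0.
[... 305 characters left out ...]
.2), (2.1, -0.0, 101.1), (1.1, -0.1, 102.1), (21.4, 0.5, 19.3), (21.1, 0.5, 18.4), (21.2, 0.5, 15.8), (20.6, 0.5, 16.3), (20.6, 0.5, 14.1), (20.3, 0.6, 13.1), (20.3, 0.6, 11.1), (20.1, 0.6, 9.9), (19.8, 0.6, 9.2), (20.1, 0.6, 6.3), (19.4, 0.6, 6.8), (19.3, 0.6, 5.3), (18.9, 0.6, 4.7), (18.6, 0.6, 4.0), (18.5, 0.6, 2.5), (18.9, 0.6, -0.4), (18.8, 0.6, -1.8), (18.6, 0.6, -2.5), (18.9, 0.7, -5.3), (18.9, 0.7, -6.7), (18.9, 0.7, -8.3), (18.8, 0.7, -9.4), (19.0, 0.7, -11.6), (18.6, 0.7, -11.8), (18.7, 0.7, -13.6), (18.5, 0.7, -14.5), (18.7, 0.7, -16.4), (18.6, 0.7, -17.6), (18.3, 0.7, -17.9), (18.3, 0.8, -19.3), (17.5, 0.7, -18.2)]
[147 145 132 127 120 119 108  89  52  32  20  16  17  22  30  24]
```

>>> step_arm --commands '[[[-10, 5, 0], 0], [[-11, 4, 10], 0], [[0, 0, 16], 0], [[0, 0, 12], 0], [[0, 0, 4], 0], [[0, 0, 0], 0], [[0, 0, 0], 0]]'

```text
time_s: 15.98
tcp_pos: [0.4997, 0.0884, 0.1188]
eef_rot: [180.0, 0.0, 158.8]
contact_force: [0.2, -0.3, -0.9]
gripper_width: 0.0141
```

```bash
python3 - <<'E'
from snap import *
c,s=snap("w9"); print(mv(s,[.47165,.10036,.082],158.8))
cv2.imwrite("pics/z11.png",cv2.convertScaleAbs(cv2.resize(c["img"][150:310,240:400,::-1],None,fx=3.7,fy=3.7,interpolation=cv2.INTER_CUBIC),alpha=2))
u,v=proj(c,[.47165,.10036,.07]);print(u,v)
P=cloud(c,c["T_tool_cam"])
print([tuple((p*1000).round(1).tolist()) for p in P[205:235:2,320]])
E
python3 spin2.py w9 325 188
```

```text
{'time_s': np.float64(15.975), 'tcp_pos': array([0.4997, 0.0884, 0.1188]), 'eef_rot': array([1.799703e+02, 3.180000e-02, 1.588267e+02]), 'joints': array([ 3.224550e+01,  1.058680e+01, -2.866530e+01,  1.010000e-02,
       -5.070520e+01, -1.434252e+02]), 'contact_force': array([ 0.2228, -0.2985, -0.9274]), 'gripper_width': np.float64(0.0141)}
(array([30.5,  1. , 36.8]), np.float64(0.026650835760818836))
319.0038312460268 173.047288754561
[(20.6, 1.6, 10.0), (20.0, 1.6, 8.3), (19.5, 1.6, 6.4), (19.0, 1.6, 4.5), (19.1, 1.6, 0.7), (18.8, 1.6, -1.6), (19.1, 1.6, -5.8), (18.6, 1.6, -7.4), (18.7, 1.6, -10.8), (18.6, 1.6, -13.4), (18.3, 1.6, -15.3), (18.1, 1.6, -17.3), (17.7, 1.6, -18.8), (17.1, 1.6, -19.8), (15.6, 1.6, -18.1)]
gold circ (array([0.47158205, 0.10038987, 0.00859826]), np.float64(0.0001582785809050572))
dark [ 295  158   49   38 1228]
dark circ (array([0.472391  , 0.10028262, 0.0160313 ]), np.float64(0.0001304915015342235))
flat n pts 70 outward normal yaw 158.4822415831946 spindle x yaw -21.517758416805417 axis from flat [0.47166549 0.10051167] rms 0.00012409331948801043 tan ext 0.01078152561150594
top 230 [0.47231274 0.10033921 0.08196497] flat dist gold-> 0.002967046054692171
```

View pics/z11.png

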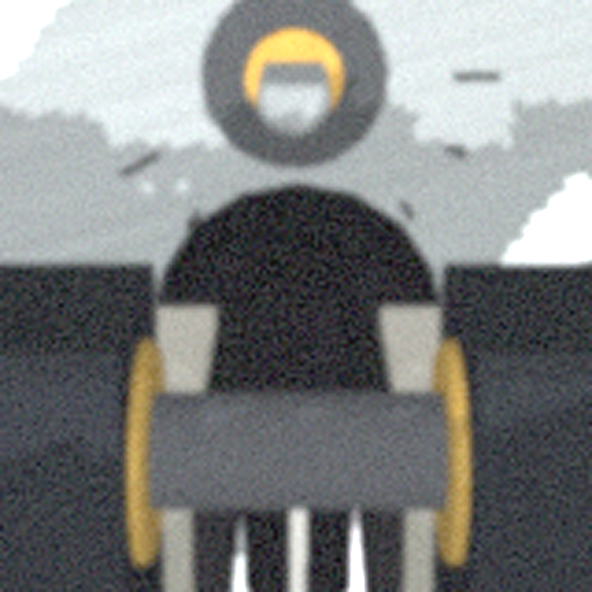

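```bash
python3 - <<'E'
from h import *
for n in("w8","w9"):
    c=load(n); g=cv2.GaussianBlur(c["img"],(3,3),0).max(2).astype(float)
    out=[]
    for v in range(206,221):
        def cross(us,step):
            x=g[v]; base=24
            # plateau just outside
            u=us
            while x[u]<45: u+=step
            pl=np.median([x[u+step*k] for k in (3,4)]); h=(base+pl)/2
            u=us
            while x[u]<h: u+=step
            a,b=x[u-step],x[u]; return (u-step)+step*(h-a)/(b-a)
        l,r_=cross(318,-1),cross(322,1); out.append(((l+r_)/2,r_-l,v))
    o=np.array(out); m=np.median(o[:,0]); print(n,m,o[:,0].round(1))
    for z in (.0205,.01): print(z,onz(c,m,214,z,c["T_tool_cam"])*1000)
    w=load("w9")
    # white line column
    for v in (295,305,308): print(v,(g[v,312:330]).astype(int).tolist())
E
```

```text
w8 320.078581871345 [321.  320.4 320.  320.1 320.  320.  320.  320.1 320.1 320.1 320.2 320.1
 320.3 320.7 320.5]
0.0205 [12.57471072  1.63880481 20.5       ]
0.01 [15.76263078  1.6454014  10.        ]
295 [25, 27, 26, 26, 34, 53, 82, 107, 116, 110, 91, 62, 37, 28, 27, 28, 30, 29]
305 [23, 23, 26, 26, 31, 52, 82, 106, 112, 103, 81, 55, 34, 27, 27, 26, 24, 24]
308 [26, 27, 27, 27, 33, 52, 82, 105, 113, 105, 82, 53, 31, 22, 22, 25, 25, 25]
w9 320.1111111111111 [320.  320.3 320.5 320.5 318.9 319.5 319.8 320.  320.1 320.1 320.1 320.
 320.1 320.2 320.1]
0.0205 [12.5773375   1.65710813 20.5       ]
0.01 [15.76526664  1.66264963 10.        ]
295 [25, 23, 20, 24, 33, 54, 84, 107, 117, 112, 94, 64, 38, 28, 27, 27, 27, 27]
305 [27, 23, 23, 27, 33, 52, 82, 106, 113, 104, 81, 53, 33, 25, 23, 23, 23, 23]
308 [26, 25, 25, 27, 34, 53, 82, 106, 112, 103, 82, 54, 35, 28, 26, 26, 27, 26]
```

>>> step_arm --commands '[[[10, -0.6, 0], 0], [[10, 0, 0], 0], [[10.5, 0, 0], 0], [[0, 0, 4], 0], [[0, 0, 4], 0], [[0, 0, 4], 0], [[0, 0, 0], 0], [[0, 0, 0], 0]]'

```text
time_s: 17.02
tcp_pos: [0.4709, 0.0986, 0.1062]
eef_rot: [-180.0, -0.0, 158.8]
contact_force: [0.3, 0.2, -1.1]
gripper_width: 0.0139
```

```bash
cat > al.py <<'E'
from plant import r
from h import *
s=r.get_state(); print(s["time_s"],s["tcp_pos"],s["eef_rot"],s["contact_force"].round(1),s["moment"].round(2),s["gripper_width"]); d,t=mv(s,[.47165,.10036,.082],158.7); print("shift needed",d-[-.05,1.65,20.5],t)
E
python3 al.py
```

```text
17.025 [0.47087852 0.09861278 0.10624958] [-1.79984956e+02 -7.13102950e-03  1.58803231e+02] [ 0.3  0.2 -1.1] [-0.08  0.    0.04] 0.013949725001965379
shift needed [-0.05  0.25  3.7 ] 0.10323094264751376
```

>>> step_arm --commands '[[[0, 0.25, 0], 0], [[0, 0, 2], 0], [[0, 0, 1], 0], [[0, 0, 1], 0], [[0, 0, 0], 0], [[0, 0, 0], 0]]'

```text
time_s: 17.77
tcp_pos: [0.4709, 0.099, 0.1024]
eef_rot: [180.0, 0.0, 158.8]
contact_force: [0.2, -0.0, -0.0]
gripper_width: 0.0136
```

```bash
python3 al.py
```

```text
17.775 [0.470875   0.09896944 0.10238283] [1.79997936e+02 2.51242708e-03 1.58819173e+02] [ 0.2 -0.  -0. ] [-0.07 -0.05  0.01] 0.013632855891108802
shift needed [-0.15 -0.05 -0.1 ] 0.119172612555559
```

>>> step_arm --commands '[[[0, 0, 0.8], 0], [[0, 0, 0.7], 0], [[0, 0, 0], 0], [[0, 0, 0], 0]]'

```text
time_s: 18.27
tcp_pos: [0.4709, 0.099, 0.1009]
eef_rot: [180.0, 0.0, 158.8]
contact_force: [-0.4, -0.7, -0.6]
gripper_width: 0.0137
```

```bash
python3 al.py
```

```text
18.275 [0.47088214 0.09895623 0.10086851] [1.79999977e+02 1.90563652e-03 1.58816460e+02] [-0.4 -0.7 -0.6] [-0.04  0.01 -0.  ] 0.013675848086370334
shift needed [-0.15 -0.05 -1.6 ] 0.11646015521395725
```

No contact force so far, with the tip nominally 1.6 mm inside. Going on in small steps.

>>> step_arm --commands '[[[-0.1, 0, 0.7], 0], [[0, 0, 0.7], 0], [[0, 0, 0.6], 0], [[0, 0, 0], 0], [[0, 0, 0], 0]]'

```text
time_s: 18.9
tcp_pos: [0.471, 0.0989, 0.0989]
eef_rot: [-180.0, 0.0, 158.8]
contact_force: [-0.5, -0.1, -0.8]
gripper_width: 0.0137
```

```bash
python3 al.py
```

```text
18.9 [0.4709574  0.09893968 0.09886505] [-1.79999997e+02  5.14246401e-04  1.58818459e+02] [-0.5 -0.1 -0.8] [-0.03  0.02  0.  ] 0.013678246494619043
shift needed [-0.05 -0.05 -3.6 ] 0.11845942481784277
```

>>> step_arm --commands '[[[0, 0, 1.5], 0], [[0, 0, 1.5], 0], [[0, 0, 1.5], 0], [[0, 0, 1.5], 0], [[0, 0, 0], 0], [[0, 0, 0], 0]]'

```text
time_s: 19.65
tcp_pos: [0.471, 0.0989, 0.0929]
eef_rot: [-180.0, 0.0, 158.8]
contact_force: [0.8, 0.6, -0.4]
gripper_width: 0.0139
```

```bash
python3 al.py
```

```text
19.65 [0.47095591 0.09889039 0.09287374] [-1.79996936e+02  5.78128448e-05  1.58813544e+02] [ 0.8  0.6 -0.4] [-0.06 -0.03 -0.02] 0.01388819423584699
shift needed [-0.05 -0.05 -9.6 ] 0.11354369084617133
```

>>> step_arm --commands '[[[0, 0, 1.5], 0], [[0, 0, 1.5], 0], [[0, 0, 1.5], 0], [[0, 0, 1], 0], [[0, 0, 1], 0], [[0, 0, 0], 0], [[0, 0, 0], 0]]' --grip_force 45

```text
time_s: 20.52
tcp_pos: [0.471, 0.0989, 0.0864]
eef_rot: [180.0, 0.0, 158.8]
contact_force: [-0.6, 0.5, -0.6]
gripper_width: 0.0133
```

```bash
python3 al.py
```

```text
20.525 [0.47096972 0.09892023 0.08638318] [1.79996556e+02 2.80349692e-03 1.58816011e+02] [-0.6  0.5 -0.6] [-0.04 -0.06 -0.03] 0.013254201167712722
shift needed [ -0.05  -0.05 -16.1 ] 0.11601148500247405
```

Now pressing in, expecting 3 to 7 N and then the stop.

>>> step_arm --commands '[[[0, 0, 1], 0], [[0, 0, 1], 0], [[0, 0, 1], 0], [[0, 0, 0.5], 0], [[0, 0, 0], 0], [[0, 0, 0], 0]]'

```text
time_s: 21.28
tcp_pos: [0.471, 0.0989, 0.083]
eef_rot: [180.0, 0.0, 158.8]
contact_force: [-0.9, -0.1, 5.1]
gripper_width: 0.0134
```

```bash
python3 al.py
```

```text
21.275 [0.47101765 0.09893515 0.08295218] [1.79994160e+02 6.83484865e-03 1.58816927e+02] [-0.9 -0.1  5.1] [-0.11  0.47  0.01] 0.013425769473937713
shift needed [ -0.05  -0.05 -19.5 ] 0.11692681832300877
```

>>> step_arm --commands '[[[0, 0, 0.7], 0], [[0, 0, 0.7], 0], [[0, 0, 0.6], 0], [[0, 0, 0], 0], [[0, 0, 0], 0]]'

```text
time_s: 21.9
tcp_pos: [0.4711, 0.0989, 0.0811]
eef_rot: [180.0, 0.0, 158.8]
contact_force: [-2.5, -1.1, 6.8]
gripper_width: 0.0138
```

```bash
python3 al.py
```

```text
21.9 [0.47108439 0.09894353 0.08114809] [1.79991458e+02 1.54780120e-02 1.58824188e+02] [-2.5 -1.1  6.8] [-0.17  0.85  0.02] 0.013752312312046981
shift needed [  0.05  -0.15 -21.4 ] 0.12418797098922596
```

>>> step_arm --commands '[[[0, 0, 0.4], 0], [[0, 0, 0.4], 0], [[0, 0, 0], 0], [[0, 0, 0], 0], [[0, 0, 0], 0]]'

```text
time_s: 22.52
tcp_pos: [0.4712, 0.0989, 0.081]
eef_rot: [180.0, 0.0, 158.8]
contact_force: [-4.7, -0.5, 14.6]
gripper_width: 0.0137
```

```bash
python3 al.py
```

```text
22.525 [0.47119002 0.09894232 0.0809769 ] [1.79981652e+02 3.77217341e-02 1.58840378e+02] [-4.7 -0.5 14.6] [-0.28  1.86 -0.01] 0.013746715512104253
shift needed [  0.15  -0.15 -21.5 ] 0.14037812884578216
```

The force jumped to 14.6 N with z stopped, so it's at the hard stop. I'll hold for more than half a second and check visually.

>>> step_arm --commands '[[[0, 0, 0], 0], [[0, 0, 0], 0], [[0, 0, 0], 0], [[0, 0, 0], 0], [[0, 0, 0], 0], [[0, 0, 0], 0]]'

```text
time_s: 23.28
tcp_pos: [0.4712, 0.0989, 0.081]
eef_rot: [180.0, 0.0, 158.8]
contact_force: [-4.6, -0.1, 14.8]
gripper_width: 0.0139
```

```bash
python3 al.py; python3 - <<'E'
from snap import *
c,s=snap("w10"); t,_=snap("t10","top")
P=cloud(c,c["T_tool_cam"]); print([tuple((p*1000).round(1).tolist()) for p in P[192:230:2,320]])
a=cv2.resize(c["img"][150:320,220:420,::-1],(640,544)); cv2.imwrite("pics/z12.png",cv2.convertScaleAbs(a,alpha=2))
cv2.imwrite("pics/z13.png",cv2.resize(t["img"][100:310,170:480,::-1],(775,525)))
E
```

```text
23.275 [0.47117565 0.09894794 0.08095276] [1.79984505e+02 3.50195009e-02 1.58842895e+02] [-4.6 -0.1 14.8] [-0.26  1.8  -0.01] 0.013878900983309404
shift needed [  0.15  -0.15 -21.5 ] 0.1428954058144143
{'time_s': np.float64(23.275), 'tcp_pos': array([0.4712, 0.0989, 0.081 ]), 'eef_rot': array([1.799845e+02, 3.500000e-02, 1.588429e+02]), 'joints': array([ 3.535440e+01,  1.110370e+01, -3.431720e+01,  2.940000e-02,
       -4.454690e+01, -1.465324e+02]), 'contact_force': array([-4.6278, -0.1284, 14.8117]), 'gripper_width': np.float64(0.0139)}
{'time_s': np.float64(23.325), 'tcp_pos': array([0.4712, 0.0989, 0.0809]), 'eef_rot': array([1.799839e+02, 3.520000e-02, 1.588390e+02]), 'joints': array([ 3.535280e+01,  1.110370e+01, -3.431830e+01,  2.920000e-02,
       -4.454510e+01, -1.465346e+02]), 'contact_force': array([-4.0715, -1.1385, 14.4254]), 'gripper_width': np.float64(0.0132)}
[(24.6, 1.6, 22.6), (23.4, 1.6, 23.0), (22.1, 1.6, 23.4), (21.3, 1.6, 22.2), (21.5, 1.6, 16.7), (20.9, 1.6, 14.9), (20.5, 1.6, 12.5), (20.6, 1.6, 8.3), (19.9, 1.6, 6.9), (19.6, 1.6, 4.2), (18.7, 1.6, 3.9), (18.8, 1.6, -0.2), (18.8, 1.6, -3.2), (18.8, 1.6, -6.5), (18.9, 1.6, -9.8), (18.8, 1.6, -12.6), (18.8, 1.6, -15.4), (18.5, 1.6, -17.2), (18.1, 1.6, -18.7)]
```

View pics/z12.png

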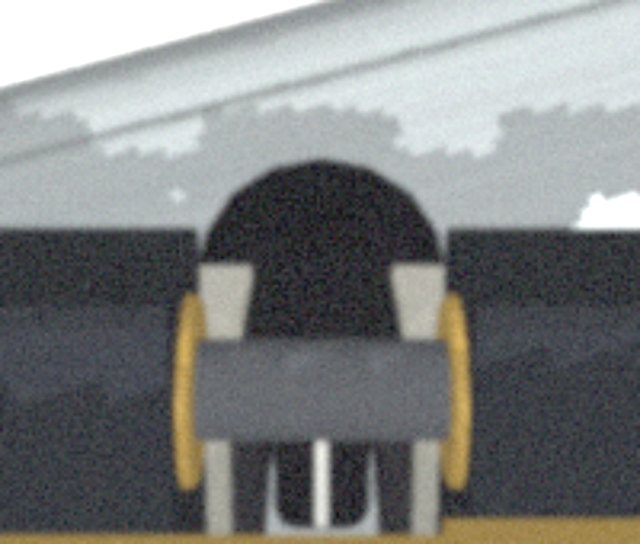

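View pics/z13.png

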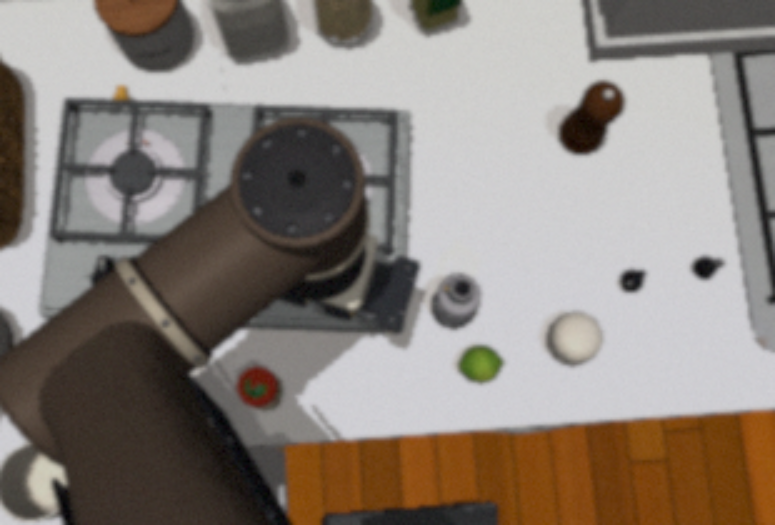

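The wrist view shows the knob squarely in the fingers at (320,205), with the deck about 2.7 mm below its underside. The top view shows the timer, lime, mill, jar and mug in place and the can clear of the gripper. Handing in.

```bash
python3 -c "
from plant import close_job
print(close_job())"
```

```text
the job is handed in; nothing more can be done
None
```

The job is done and handed in at 23.3 s of the 51 s allowed; `close_job` gave no verdict.

**What I did:** I pressed the nozzle cap to its stop (9.9 N) while the spindle was bare and let it spring back. Then I gripped the 44 mm knob across its bar and turned it from about −4° to −21° to match the spindle. It slid on with about 1 N or less of measured force, and I pressed it against the spring to the hard stop.

**Last checks:**
- **Press:** it is held at 14.4–14.8 N downward, with 4–5 N of sideways force. It had been at the stop for over 0.75 s before I handed in.
- **Depth:** the underside is about 2.7 mm above the deck, against the expected 3 mm.
- **Alignment:** the knob is within about 0.3 mm and 0.5° of the measured spindle axis. This comes from the tool pose and earlier camera fits, since the spindle can't be seen under the knob.
- **Bystanders:** the last top view shows the timer, lime, mill, jar and mug where they were, judged by eye.
- **Cap:** I did not measure its height again after the press.

**What disagreed:**
- **Knob position:** after the grip, the camera placed the knob 1.65 mm to one side of the tool centre. I corrected for this before inserting it.
- **Outline fit:** one fit of the knob's outline was 1–2 mm off the depth fits. I put this down to perspective and ignored it.

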